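Slide the setting ring under the probe bridge

ROBOT

A 6-joint arm with a two-finger parallel gripper is mounted at the origin on a cart in front of the work surface, level with it; the furniture and walls round the work are solid. World frame = base frame: x ahead of the robot, y to its left, z up, the work surface at z = 0. Lengths are in m, angles in rad, forces in N, time in s.
With the tool pointing down it reaches from about 0.325 to 0.775 m from the base axis. Payload 5.5 kg.
Tool frame: the origin (TCP) lies between the finger pads; the fingertips stand arm.finger_overhang ahead of it and the grasp point (between the pads) is the TCP (arm.finger_overhang is the distance from the TCP to the fingertips, in m); z points along the fingers, x is the direction in which the jaws open and shut, and the axes are right-handed (so a half turn about z gives the same grasp; the last joint's range is limited). The gripper opens to 88 mm and grips with 3 to 60 N. Pads are 20 mm wide; open, the fingers measure 115 mm over their backs; the gripper's body (75 mm by 178 mm) begins 61 mm behind the grasp point.
Start: joints at [1.09, 0.091, 1.231, -0, 1.82, -0.057], TCP at [0.247, 0.547, 0.242] pointing down, gripper open.
Joint ranges: [-2.87, 2.87], [-0.86, 2.18], [0.17, 2.46], [-1.51, 4.65], [0.06, 2.69], [-2.65, 2.65]. Speed limits (rad/s): [2.57, 2.57, 3.01, 3.14, 3.14, 3.14].

INTERFACE

Orientations are given as [roll, pitch, yaw] about the fixed x, y, z axes, in that order (R = Rz(yaw) Ry(pitch) Rx(roll)).
In Python, from workcell import arm gives the robot as it stands.
- The arm moves only by the tool apply_moves, never from a script. Its argument "commands" is a list that holds one entry, the list of rows, each a list of 5 numbers: the finger opening in m, from 0 to 0.0878, then the shift along the world's x, y, z in m, then the turn about the world's z in rad. A call has exactly 8 rows; each row is the pose to reach, as a shift and turn from the pose commanded when the call began; what a row does not reach only later rows make up. A row lasts 1/10 s, in which the tool goes at most 50 mm and 8.59 degrees, less where a joint would pass 70% of its speed; a pose out of reach is approached as far as the arm can. A call with a gripper value outside its range is refused whole. The fingers move at their own pace and stop on an object; "newtons" is the grip in N (left out, the last holds). Time passes only in rows, so rows that repeat a pose let the fingers close, or fill a call up. It gives the time, the measured TCP pose, the force and the opening at its end, in the units of the state.
- arm.get_obs(): the state, without advancing time (a new reading comes with each control period).
- arm.read_camera(name): name is "scene" or "top"; returns (picture, depth): 480x640x3 uint8, blue, green, red; 480x640 float32, m along the optical axis (not along the pixel's ray), 0 where there is no reading.
- arm.camera_params(name): a dict with "fx", "fy", "cx", "cy" (pixels), "extrinsics" (4x4, takes a point from world to camera coordinates). Camera axes: x right, y down, z forward; pixel columns grow to the right and rows downward; lengths in m; the calibration is good to about 2 mm. A picture is of the moment at which its call begins. camera_params takes no time and is no camera call.
- arm.hand_in(): hands the job in, once; it reports no verdict.
Trained networks look in the newest picture that a camera, given by its name, has taken for a name from the list of things; names that differ only in an ending like _2 or _b are one class to them, and where a whole thing is asked for, a point or a joint stands for the part that bears it (a point fixed in the world has none). Each returns a list of dicts, best first, with "p" (0 to 1); they miss things now and then, are a little off and sometimes report something else, mostly with a low value. They report only what shows in the picture. A call takes as long as a camera call.
- arm.search_frame(camera, name): "uv" ([column, row] in pixels, amid what is visible of it).
The state is a dict: "clock": time; "q": joint angles; "joint_vel": joint speeds; "effort": joint torques, N m; "tool_pos": TCP position; "tcp_rot": TCP orientation; "ft_force": force on the tool from outside, world axes, zero at the start; "torque": the same for the moment, N m; "width": opening from 0.0 (shut) to 1.0 (fully open).
Only numpy, scipy, OpenCV 4.12 (cv2) and the standard library are available. Lean on these libraries where they do the work, as an engineer would, in place of code of your own. Each camera call takes 0.05 s, during which the arm holds its last target.

TASK

Push the steel setting ring along the bench with the fingertips, in through the open front of the low blue bridge, until it rests gently against both brass stop pins, so that the probe above it can later come down in its bore. Keep the ring flat on the bench all the way: do not lift or tip it. Do not knock the bridge, and leave the weight, the olive block and the eraser where they are.

Things in the scene. Friction and masses are not known exactly. Their poses are not given: they have to be found in the camera images.
- ring_centre (a point): centre (half-way up, 7 mm above the bench) of the loose steel-grey setting ring lying flat: 48 mm outer diameter, 14 mm high, about 0.12 kg; touches like a solid disc. It starts 110 to 160 mm out in front of the bridge (its -x side), up to 45 mm to either side of the bridge's centre line
- bridge: blue bridge fixed to the bench. Origin on the bench under its middle; the ring slides in along its own +x (the open mouth faces -x), y along the cross bar, z up. Bar: x -12 to +12 mm, 94 mm long, underside 18 mm up (4 mm over the ring, too low for fingers), top 30 mm; probe head in the middle up to 49 mm. Clear way between the posts: y -31 to +31 mm. Feet, up to 9 mm high, reach y = +-70 mm
- nest (a point): fixed point 7 mm above the bridge's origin, axes as the bridge: the ring's centre when it touches both brass stop pins (8 mm diameter, 22 mm high, upright, at bridge x = +16 mm, y = +-23 mm). The seated ring is half covered by the bar and sticks out 12 mm in front of it, where it can be pushed
- weight: loose bright check weight, a small knobbed cylinder of 22 mm diameter, 37 mm high, standing to the left (+y) of the bridge; origin at the centre of its underside. Bystander. Further left (from world y = +0.13 m, x = 0.46 to 0.85 m) stands a fixed carton of wire spools up to 0.21 m high: swing across above it
- shim: loose olive painted block, 18 x 34 x 9 mm, lying to the right (-y) of the bridge; origin at the centre of its underside. Bystander.
- rubber_eraser: loose blue and white eraser, 20 x 42 x 12 mm, lying behind the bridge; origin at the centre of its underside. Bystander.

How it is judged:
By the outcome, as a careful person would: the job done as asked, in the order asked, and still so for the second after the job is handed in, with the robot touching nothing.
It also fails if it takes over 48 s, if anything falls off the work surface, if the arm or the gripper's body presses on something with over 40 N, if the wrist force passes 120 N, or if a joint passes its speed limit or range.

## Working session

There is one attempt and no reset: what is moved stays moved. The work goes in short steps, Python scripts to look and compute and a tool call to move; the robot and the scene stay as the last step left them, time stands still between calls to the robot, and variables do not carry over. Pictures are saved under pics/ and viewed, and the job is handed in when it is done.

Besides the shell and the picture viewer there is one more tool, called after "Call:" as name(argument=value, ...), one argument or row to a line, values as JSON. apply_moves: Moves the arm, as the interface text tells. Its arguments: {"type":"object","properties":{"commands":{"type":"array"},"newtons":{"type":"number"}},"required":["commands"]}

```bash
mkdir -p pics; ls; cat > h.py <<'E'
import numpy as np, cv2
from workcell import arm
def P(cam,uv,d=None,z=None):
    c=arm.camera_params(cam);E=np.array(c["extrinsics"]);Ei=np.linalg.inv(E)
    r=np.array([(uv[0]-c["cx"])/c["fx"],(uv[1]-c["cy"])/c["fy"],1.])
    if d is not None: return (Ei@np.r_[r*d,1])[:3]
    o=Ei[:3,3];v=Ei[:3,:3]@r
    return o+v*(z-o[2])/v[2]
def proj(cam,p):
    c=arm.camera_params(cam);q=(np.array(c["extrinsics"])@np.r_[p,1])[:3]
    return q[0]/q[2]*c["fx"]+c["cx"],q[1]/q[2]*c["fy"]+c["cy"]
E
python3 - <<'E'
from h import *
o=arm.get_obs();print(o,arm.finger_overhang)
for n in("scene","top"):
    im,d=arm.read_camera(n);cv2.imwrite(f"pics/{n}0.png",im);np.save(f"{n}0.npy",d)
    c=arm.camera_params(n);print(n,c["fx"],c["cx"],c["cy"],np.linalg.inv(c["extrinsics"])[:3].round(3))
for t in("ring_centre","bridge"):
    r=arm.search_frame("top",t)[:2];print(t,r)
    for k in r: print(P("top",k["uv"],z=0.014))
E
```

```text
pics
{'clock': 0.0, 'q': array([ 1.09031011e+00,  9.18309131e-02,  1.23185774e+00,  8.17381299e-06,
        1.81979016e+00, -5.66778508e-02]), 'joint_vel': array([-0.00076444,  0.00061971,  0.00113842, -0.00013725, -0.00105566,
        0.0005361 ]), 'effort': array([-2.68785087e-03, -4.46435988e+01, -4.06455123e+01,  6.96546701e-02,
        2.91533140e-02, -1.50094402e-04]), 'tool_pos': array([0.24661066, 0.54669828, 0.24053947]), 'tcp_rot': array([-3.14147789e+00,  1.88267686e-03,  1.14699008e+00]), 'ft_force': array([ 0.18282455,  0.3811283 , -0.35205494]), 'torque': array([-0.02298906, -0.04719184, -0.00090924]), 'width': 1.0024036720887277} 0.019
scene 507.75756057017134 325.7186901263438 233.77377618150618 [[-0.891 -0.254  0.375  0.278]
 [-0.453  0.517 -0.726  0.486]
 [-0.01  -0.817 -0.576  0.537]]
top 579.8999385961692 328.00005454100983 243.46181986701907 [[-0.004 -0.993  0.12   0.489]
 [-1.     0.003 -0.012 -0.139]
 [ 0.011 -0.12  -0.993  0.946]]
ring_centre [{'uv': [355.8, 309.5], 'p': 0.88}]
[ 0.49462768 -0.19348611  0.014     ]
bridge [{'uv': [367.6, 211.6], 'p': 0.83}]
[ 0.65317813 -0.21429411  0.014     ]
```

View pics/top0.png

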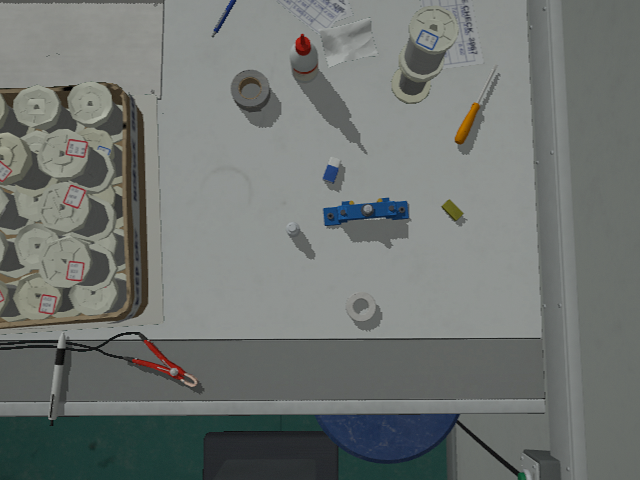

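View pics/scene0.png

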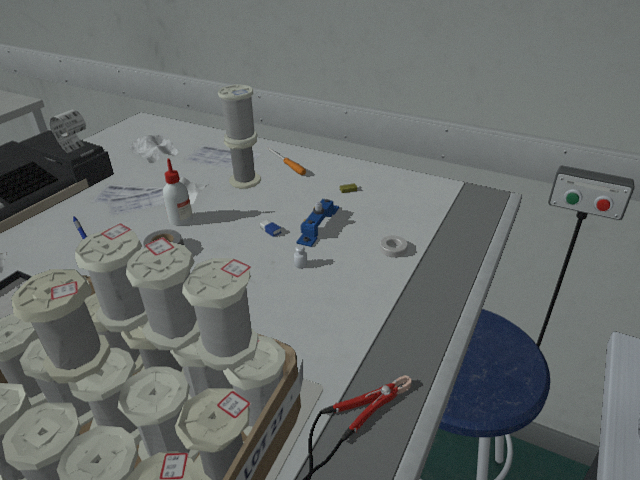

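```bash
python3 - <<'E'
import cv2
im=cv2.imread("pics/top0.png")[160:340,270:460]
cv2.imwrite("pics/top0c.png",cv2.resize(im,None,fx=3.3,fy=3.3,interpolation=cv2.INTER_CUBIC))
E
```

```text
(no output)
```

View pics/top0c.png

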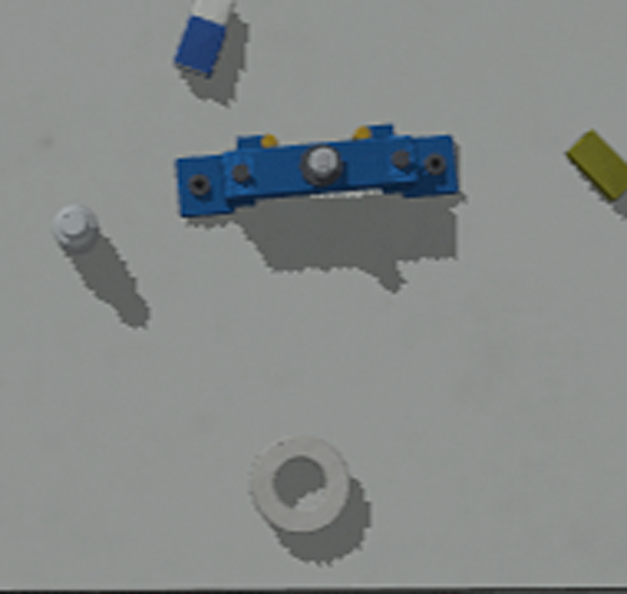

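```bash
python3 - <<'E'
from h import *
im=cv2.imread("pics/top0.png");d=np.load("top0.npy")
c=arm.camera_params("top");Ei=np.linalg.inv(c["extrinsics"])
v,u=np.mgrid[0:480,0:640]
X=np.stack([(u-c["cx"])/c["fx"]*d,(v-c["cy"])/c["fy"]*d,d,np.ones_like(d)],-1)@Ei.T
X=X[...,:3]
b=X[250:290,300:420,2];print("bench z",np.median(b),b.std())
z=X[...,2]
# ring via depth
m=np.zeros_like(z,bool);m[280:335,325:400]=True
mr=m&(z>0.008)&(z<0.022)
print(mr.sum(),X[mr].mean(0),np.median(z[mr]))
# ring image: circle fit, upsampled
hsv=cv2.cvtColor(im,cv2.COLOR_BGR2HSV)
bl=((hsv[...,0]>100)&(hsv[...,0]<125)&(hsv[...,1]>140)&(hsv[...,2]>50));roi=np.zeros_like(bl);roi[190:235,310:420]=1;bl&=roi
p=X[bl];print("blue",bl.sum(),p[:,2].min(),p[:,2].max())
for lo,hi,zz in((.026,.034,.03),(.005,.012,.009)):
    s=bl&(z>lo)&(z<hi);pts=np.array([P("top",(a,e),z=zz)[:2] for e,a in zip(*np.nonzero(s))])
    r=cv2.minAreaRect((pts*1000).astype(np.float32));print(zz,s.sum(),r,pts.mean(0))
    print(cv2.fitLine((pts*1000).astype(np.float32),cv2.DIST_HUBER,0,.01,.01).ravel())
# features
f=lambda x,y:(270+(x+.5)/3.3-.5,160+(y+.5)/3.3-.5)
print("screwL",P("top",f(199,185),z=.009),"screwR",P("top",f(434,163),z=.009))
print("knob top",P("top",f(322,160),z=.049),"barscrews",P("top",f(242,173),z=.03),P("top",f(402,158),z=.03))
print("pins",P("top",f(269,142),z=.022),P("top",f(362,133),z=.022))
print("ring top",P("top",f(299,484),z=.014))
g=cv2.cvtColor(im,cv2.COLOR_BGR2GRAY);print(g[307,335:385]);print(g[285:330,361])
E
```

```text
bench z -0.0002017326928788199 0.05283058103486312
520 [ 0.49950592 -0.2022002   0.01400082] 0.014032761390458504
blue 1154 -6.613342686889734e-05 0.9458693404862232
0.03 662 ((652.3802490234375, -212.25546264648438), (24.152423858642578, 93.8330307006836), 4.930258750915527) [ 0.65197853 -0.21192563]
[ 7.5159140e-02 -9.9717158e-01  6.5159259e+02 -2.1242027e+02]
0.009 206 ((651.9052124023438, -211.82275390625), (28.731307983398438, 136.72166442871094), 4.927621841430664) [ 0.65127237 -0.20848233]
[ 8.6576141e-02 -9.9624527e-01  6.5074585e+02 -2.0882388e+02]
screwL [ 0.64736426 -0.15294247  0.009     ] screwR [ 0.65819872 -0.26989696  0.009     ]
knob top [ 0.65251254 -0.21093533  0.049     ] barscrews [ 0.64966083 -0.1735235   0.03      ] [ 0.65689467 -0.25141702  0.03      ]
pins [ 0.6664629  -0.18719153  0.022     ] [ 0.67086744 -0.23294058  0.022     ]
ring top [ 0.49965373 -0.20066652  0.014     ]
[146 146 146 147 147 146 147 146 146 147 141 135 138 135 134 137 140 123
  98  95  97  95  97  96  97  97  97  96  96  96  96  96  91 112 139 144
 141 140 141 144 121  90  95  94 128 149 146 145 145 146]
[146 146 146 146 146 145 146 143 141 140 140 141 142  96  89  97  95  96
  96  95  97  96  97  96  95  94 151 148 148 148 141 140 142 142 139 139
  93  96  96  97  96  97  96  95  96]
```

```bash
python3 - <<'E'
from h import *
d=np.load("top0.npy")
for v in range(318,425,6): print(v,P("top",(361,v),d=d[v,361]).round(4))
print(d[:330,330:].min())
E
```

```text
318 [ 0.4811 -0.2019  0.0097]
324 [ 0.4713 -0.2027 -0.0023]
330 [ 0.4618 -0.2025 -0.001 ]
336 [ 4.522e-01 -2.023e-01  1.000e-04]
342 [ 4.427e-01 -2.022e-01  2.000e-04]
348 [ 0.4331 -0.2021 -0.0008]
354 [ 0.4236 -0.2021 -0.0011]
360 [ 0.4142 -0.2018  0.0008]
366 [ 0.4046 -0.2019 -0.0014]
372 [ 0.3952 -0.2017 -0.0009]
378 [ 0.3861 -0.2014  0.0019]
384 [ 0.3767 -0.2013  0.0022]
390 [ 0.3672 -0.2013  0.0011]
396 [ 0.3571 -0.2016 -0.0048]
402 [ 0.3485 -0.2011  0.0009]
408 [ 0.3393 -0.201   0.0015]
414 [ 0.3294 -0.2011 -0.0028]
420 [ 0.2723 -0.2187 -0.272 ]
0.0
```

Call:
apply_moves(
  commands=[
    [[0.028, 0.012, -0.046, 0.005, 0.07], [0.028, 0.025, -0.093, 0.01, 0.14], [0.028, 0.037, -0.139, 0.015, 0.21], [0.028, 0.049, -0.186, 0.015, 0.28], [0.028, 0.061, -0.232, 0.015, 0.35], [0.028, 0.074, -0.278, 0.015, 0.42], [0.028, 0.086, -0.325, 0.015, 0.48], [0.028, 0.098, -0.371, 0.015, 0.51]],
  ],
  newtons=20,
)

```text
clock: 1.0
tool_pos: [0.3446, 0.1741, 0.2566]
tcp_rot: [3.141, -0.0, 1.66]
ft_force: [0.4, 0.6, -0.2]
width: 0.332
```

Call:
apply_moves(
  commands=[
    [[0.028, 0.014, -0.047, 0, 0], [0.028, 0.027, -0.094, 0, 0], [0.028, 0.041, -0.141, 0, 0], [0.028, 0.054, -0.188, 0, 0], [0.028, 0.068, -0.235, 0, 0], [0.028, 0.082, -0.282, 0, 0], [0.028, 0.096, -0.33, 0, 0], [0.028, 0.109, -0.379, 0, 0]],
  ],
)

```text
clock: 1.8
tool_pos: [0.4537, -0.2046, 0.2565]
tcp_rot: [3.141, -0.0, 1.657]
ft_force: [0.9, 1.5, 0.5]
width: 0.318
```

Call:
apply_moves(
  commands=[
    [[0.028, 0, 0, -0.04, 0], [0.028, 0, 0, -0.085, 0], [0.028, 0, 0, -0.13, 0], [0.028, 0, 0, -0.17, 0], [0.028, 0, 0, -0.2, 0], [0.028, 0, 0, -0.218, 0], [0.028, 0, 0, -0.222, 0], [0.028, 0, 0, -0.222, 0]],
  ],
)

```text
clock: 2.6
tool_pos: [0.4533, -0.2022, 0.0343]
tcp_rot: [-3.141, -0.001, 1.657]
ft_force: [0.4, 0.0, 0.5]
width: 0.318
```

```bash
python3 - <<'E'
from h import *
for n in("scene","top"):
    im,d=arm.read_camera(n);cv2.imwrite(f"pics/{n}1.png",im)
    cv2.imwrite(f"pics/{n}1c.png",cv2.resize(im[170:330,280:480] if n=="scene" else im[180:340,270:470],None,fx=3.5,fy=3.5,interpolation=cv2.INTER_CUBIC))
print(arm.get_obs()["tool_pos"],arm.get_obs()["q"].round(2))
E
```

```text
[ 0.45431493 -0.20277115  0.03615613] [-0.49 -0.13  1.81  0.    1.45 -2.15]
```

View pics/scene1c.png

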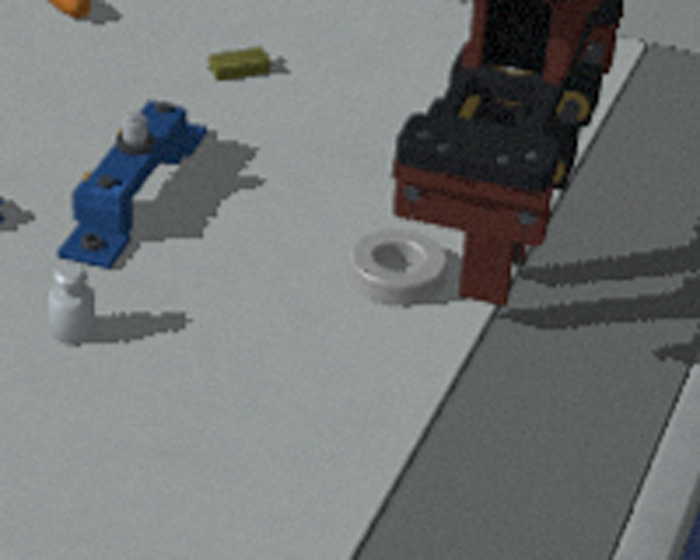

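View pics/top1c.png

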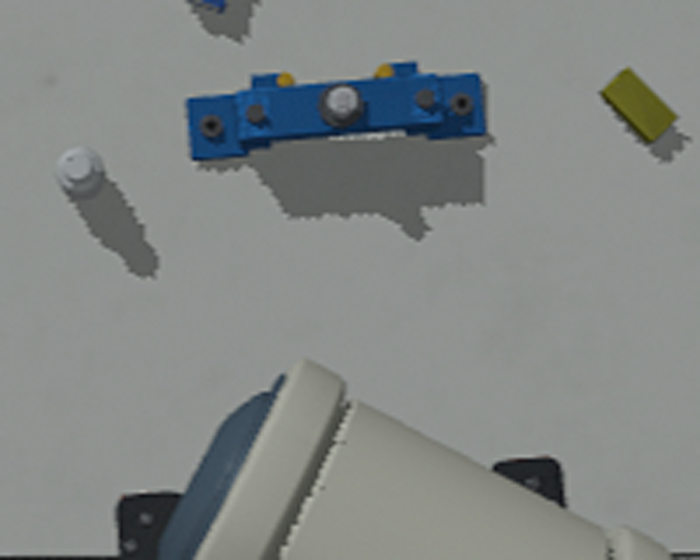

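```bash
python3 - <<'E'
from h import *
im=cv2.imread("pics/scene1.png")
t=np.array([.454,-.203,.035]);yw=1.657
c,s=np.cos(yw),np.sin(yw)
ax=np.array([c,s,0]);ay=np.array([s,-c,0])  # ay ~ +x world
big=cv2.resize(im[170:330,280:480],None,fx=3.5,fy=3.5,interpolation=cv2.INTER_CUBIC)
def pt(p): u,v=proj("scene",p); return int((u-280+.5)*3.5),int((v-170+.5)*3.5)
for a in(-.089,.089):
  for b in(-.0375,.0375):
    cv2.circle(big,pt(t+a*ax+b*ay+[0,0,.061]),4,(0,255,255),-1)
for a in(-.0275,.0275,.014):
  for b in(-.01,.01): cv2.circle(big,pt(t+a*ax+b*ay-[0,0,.019]),3,(0,255,0),-1)
r=np.array([.4996,-.2015,0])
for k in np.linspace(0,6.28,40): cv2.circle(big,pt(r+[.024*np.cos(k),.024*np.sin(k),.014]),1,(0,0,255),-1)
o=np.array([.6524,-.212,0]);bx=np.array([np.cos(.086),np.sin(.086),0]);by=np.array([-bx[1],bx[0],0])
for x in(-.012,.012):
  for y in(-.047,.047): cv2.circle(big,pt(o+x*bx+y*by+[0,0,.03]),2,(0,0,255),-1)
cv2.imwrite("pics/ov1.png",big)
E
```

```text
(no output)
```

View pics/ov1.png

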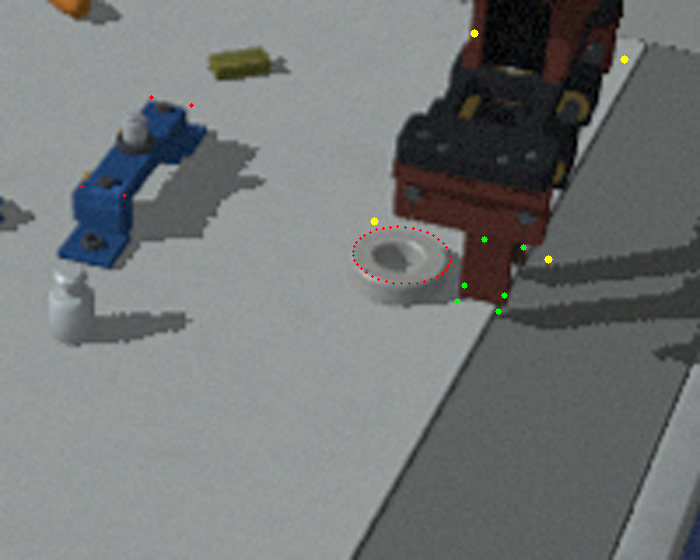

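Call:
apply_moves(
  commands=[
    [[0.028, 0, -0.0025, -0.004, 0], [0.028, 0, -0.0025, -0.008, 0], [0.028, 0, -0.0025, -0.011, 0], [0.028, 0, -0.0025, -0.011, 0], [0.028, 0.004, -0.002, -0.011, 0], [0.028, 0.008, -0.002, -0.011, 0], [0.028, 0.012, -0.0015, -0.011, 0], [0.028, 0.014, -0.0015, -0.011, 0]],
  ],
)

```text
clock: 3.5
tool_pos: [0.4681, -0.2038, 0.0238]
tcp_rot: [3.141, 0.0, 1.657]
ft_force: [-0.7, -0.1, 0.9]
width: 0.319
```

```bash
cat > ov.py <<'E'
import sys
from h import *
# usage: tag tx ty tz
tag=sys.argv[1];t=np.array([float(x) for x in sys.argv[2:5]]);yw=1.657
im,d=arm.read_camera("scene")
cv2.imwrite(f"pics/raw{tag}.png",im)
x0,x1,y0,y1=290,430,185,305;S=5
big=cv2.resize(im[y0:y1,x0:x1],None,fx=S,fy=S,interpolation=cv2.INTER_CUBIC)
def pt(p): u,v=proj("scene",p); return int((u-x0+.5)*S),int((v-y0+.5)*S)
c,s=np.cos(yw),np.sin(yw);ax=np.array([c,s,0]);ay=np.array([s,-c,0])
for a in(.0275,.014):
  for b in(-.01,.01): cv2.circle(big,pt(t+a*ax+b*ay-[0,0,.019]),2,(0,255,0),-1)
o=np.array([.6524,-.212,0]);bx=np.array([np.cos(.086),np.sin(.086),0]);by=np.array([-bx[1],bx[0],0])
r=t+.0295*bx;r[2]=.014
for k in np.linspace(0,6.28,60): cv2.circle(big,pt(r+[.024*np.cos(k),.024*np.sin(k),0]),1,(0,0,255),-1)
for x in(-.012,.012):
  for y in(-.047,.047): cv2.circle(big,pt(o+x*bx+y*by+[0,0,.03]),2,(0,0,255),-1)
cv2.imwrite(f"pics/ov{tag}.png",big)
ob=arm.get_obs();e=ob["tool_pos"]-o
print(ob["clock"],ob["tool_pos"],"bridge frame mm",e@bx*1e3,e@by*1e3,ob["ft_force"],"cmd",(t-o)@bx*1e3,(t-o)@by*1e3)
E
python3 ov.py 2 .468 -.2045 .024
```

```text
3.55 [ 0.46818571 -0.20385867  0.02373104] bridge frame mm -182.83418945919973 23.934149595280314 [ 0.91091957 -0.23911359  0.11611288] cmd -183.0743037570373 23.311141196346977
```

View pics/ov2.png

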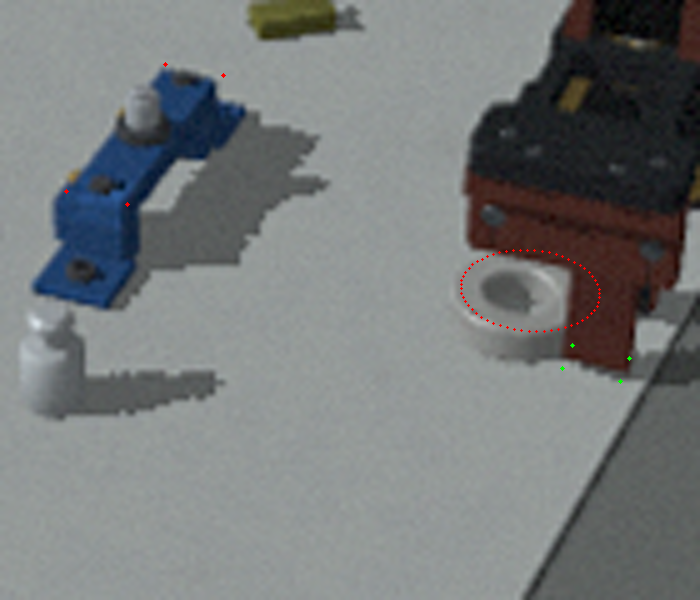

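Call:
apply_moves(
  commands=[
    [[0.028, 0.003, 0, 0, 0], [0.028, 0.007, -0.001, 0, 0], [0.028, 0.013, -0.0018, 0, 0], [0.028, 0.02, -0.0027, 0, 0], [0.028, 0.027, -0.0037, 0, 0], [0.028, 0.034, -0.0047, 0, 0], [0.028, 0.041, -0.0057, 0, 0], [0.028, 0.046, -0.0064, 0, 0]],
  ],
)

```text
clock: 4.35
tool_pos: [0.5142, -0.2104, 0.0235]
tcp_rot: [-3.142, -0.0, 1.657]
ft_force: [-0.3, -0.4, -0.8]
width: 0.319
```

```bash
python3 ov.py 3 .514 -.2109 .024
```

```text
4.4 [ 0.51469772 -0.21041799  0.02362567] bridge frame mm -137.05748934698852 13.40396948178272 [-1.42895788  0.29980302  0.58772577] cmd -137.79402873076748 12.98366843940566
```

View pics/ov3.png

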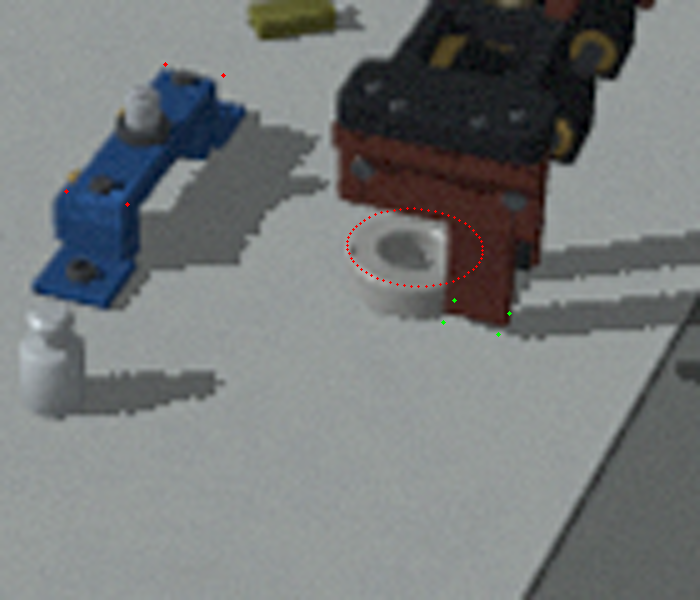

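Call:
apply_moves(
  commands=[
    [[0.028, 0.005, -0.0007, 0, 0], [0.028, 0.012, -0.0016, 0, 0], [0.028, 0.02, -0.0027, 0, 0], [0.028, 0.028, -0.0038, 0, 0], [0.028, 0.036, -0.0049, 0, 0], [0.028, 0.044, -0.006, 0, 0], [0.028, 0.052, -0.0071, 0, 0], [0.028, 0.058, -0.0079, 0, 0]],
  ],
)

```text
clock: 5.2
tool_pos: [0.5723, -0.2183, 0.0236]
tcp_rot: [3.142, -0.0, 1.657]
ft_force: [-0.7, -0.0, 0.2]
width: 0.317
```

```bash
python3 ov.py 4 .572 -.2188 .024
```

```text
5.25 [ 0.5728623  -0.21834073  0.02362082] bridge frame mm -79.7883792279507 0.5145183238164921 [-0.09134567 -0.53541223  0.91645588] cmd -80.68694340562463 0.13101090616192326
```

View pics/ov4.png

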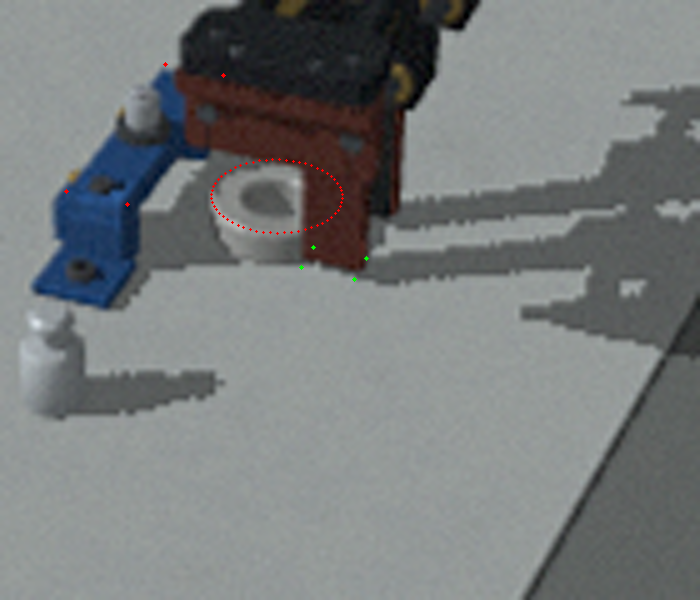

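Call:
apply_moves(
  commands=[
    [[0.028, 0.004, 0.0003, 0, 0], [0.028, 0.01, 0.0009, 0, 0], [0.028, 0.016, 0.0014, 0, 0], [0.028, 0.022, 0.0019, 0, 0], [0.028, 0.028, 0.0024, 0, 0], [0.028, 0.034, 0.0029, 0, 0], [0.028, 0.038, 0.0033, 0, 0], [0.028, 0.04, 0.0035, 0, 0]],
  ],
)

```text
clock: 6.05
tool_pos: [0.612, -0.2146, 0.0236]
tcp_rot: [-3.142, -0.0, 1.657]
ft_force: [-1.4, -0.4, 0.8]
width: 0.318
```

```bash
python3 ov.py 5 .612 -.2153 .024
```

```text
6.1 [ 0.61204476 -0.21463423  0.02360227] bridge frame mm -40.432360712411494 0.8417826853510607 [-0.4325389   0.97787854  0.48907691] cmd -40.534143155553856 0.1823146869172499
```

View pics/ov5.png

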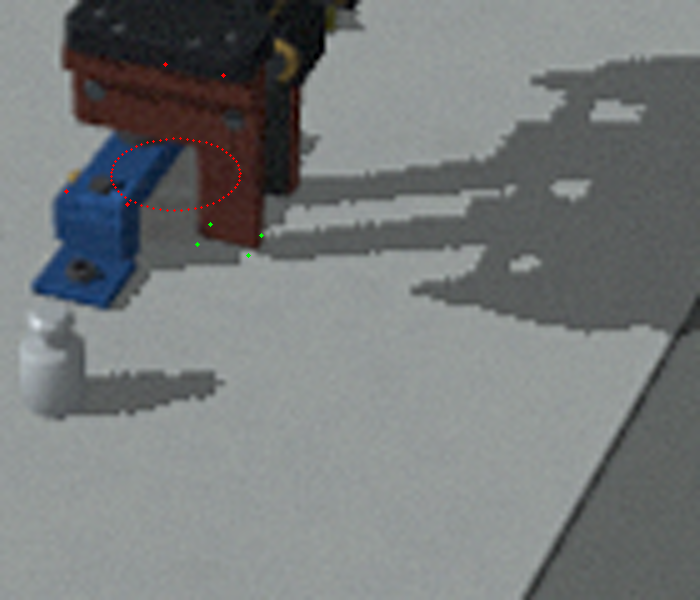

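Call:
apply_moves(
  commands=[
    [[0.028, 0.001, 0.0001, 0, 0], [0.028, 0.002, 0.0002, 0, 0], [0.028, 0.003, 0.0003, 0, 0], [0.028, 0.004, 0.0004, 0, 0], [0.028, 0.005, 0.0005, 0, 0], [0.028, 0.006, 0.0006, 0, 0], [0.028, 0.007, 0.0006, 0, 0], [0.028, 0.008, 0.0007, 0, 0]],
  ],
)

```text
clock: 6.9
tool_pos: [0.6196, -0.214, 0.0236]
tcp_rot: [-3.142, 0.0, 1.657]
ft_force: [-1.0, 0.5, 1.0]
width: 0.317
```

Call:
apply_moves(
  commands=[
    [[0.028, 0.0003, 0, 0, 0], [0.028, 0.0006, 0.0001, 0, 0], [0.028, 0.0009, 0.0001, 0, 0], [0.028, 0.0012, 0.0001, 0, 0], [0.028, 0.0014, 0.0001, 0, 0], [0.028, 0.0016, 0.0001, 0, 0], [0.028, 0.0018, 0.0002, 0, 0], [0.028, 0.0018, 0.0002, 0, 0]],
  ],
)

```text
clock: 7.7
tool_pos: [0.6214, -0.2138, 0.0236]
tcp_rot: [3.142, 0.0, 1.657]
ft_force: [-0.3, -0.0, 0.1]
width: 0.317
```

Call:
apply_moves(
  commands=[
    [[0.028, 0.0002, 0, 0, 0], [0.028, 0.0004, 0, 0, 0], [0.028, 0.0006, 0, 0, 0], [0.028, 0.0008, 0.0001, 0, 0], [0.028, 0.001, 0.0001, 0, 0], [0.028, 0.001, 0.0001, 0, 0], [0.028, 0.001, 0.0001, 0, 0], [0.028, 0.001, 0.0001, 0, 0]],
  ],
)

```text
clock: 8.5
tool_pos: [0.6224, -0.2137, 0.0237]
tcp_rot: [3.142, 0.0, 1.657]
ft_force: [-1.1, -0.3, 0.5]
width: 0.321
```

```bash
python3 ov.py 6 .6228 -.2143 .024
```

```text
8.55 [ 0.62238383 -0.21370256  0.0236309 ] bridge frame mm -30.05148034843545 0.8819386498192029 [-0.45342247  0.50302483 -0.33537876] cmd -29.68816291639232 0.2509634430463226
```

Call:
apply_moves(
  commands=[
    [[0.028, 0.0001, 0, 0, 0], [0.028, 0.0003, 0, 0, 0], [0.028, 0.0004, 0, 0, 0], [0.028, 0.0005, 0, 0, 0], [0.028, 0.0005, 0, 0, 0], [0.028, 0.0005, 0, 0, 0], [0.028, 0.0005, 0, 0, 0], [0.028, 0.0005, 0, 0, 0]],
  ],
)

```text
clock: 9.35
tool_pos: [0.6229, -0.2137, 0.0236]
tcp_rot: [3.142, 0.0, 1.657]
ft_force: [-0.9, 0.6, -0.7]
width: 0.321
```

Call:
apply_moves(
  commands=[
    [[0.028, 0.0001, 0, 0, 0], [0.028, 0.0003, 0, 0, 0], [0.028, 0.0004, 0, 0, 0], [0.028, 0.0005, 0, 0, 0], [0.028, 0.0005, 0, 0, 0], [0.028, 0.0005, 0, 0, 0], [0.028, 0.0005, 0, 0, 0], [0.028, 0.0005, 0, 0, 0]],
  ],
)

```text
clock: 10.15
tool_pos: [0.6234, -0.2137, 0.0236]
tcp_rot: [3.142, -0.0, 1.657]
ft_force: [-0.2, -0.3, -0.7]
width: 0.317
```

```bash
python3 ov.py 7 .6238 -.2143 .024
```

```text
10.2 [ 0.62337383 -0.21369701  0.02363734] bridge frame mm -29.064662973980223 0.8024318232666635 [-0.45070137 -0.28532788 -0.22262056] cmd -28.691858637753477 0.16506941318430698
```

View pics/ov7.png

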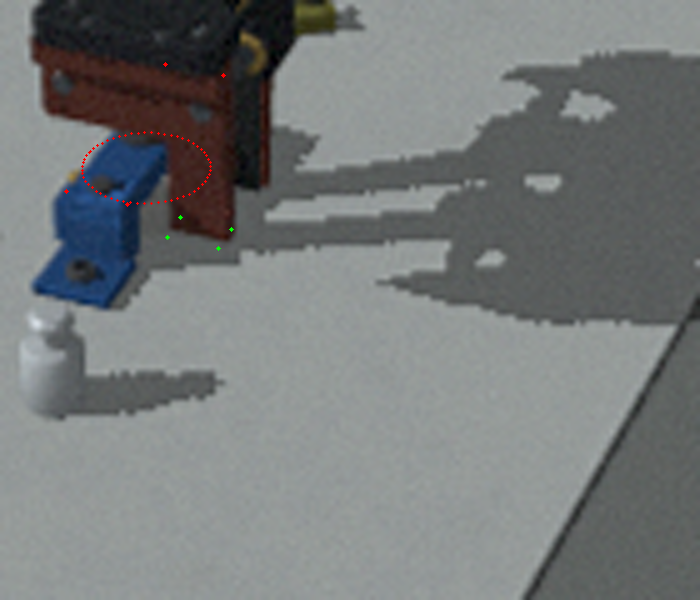

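Call:
apply_moves(
  commands=[
    [[0.028, 0.0001, 0, 0, 0], [0.028, 0.0003, 0, 0, 0], [0.028, 0.0004, 0, 0, 0], [0.028, 0.0005, 0, 0, 0], [0.028, 0.0005, 0, 0, 0], [0.028, 0.0005, 0, 0, 0], [0.028, 0.0005, 0, 0, 0], [0.028, 0.0005, 0, 0, 0]],
  ],
)

```text
clock: 11.0
tool_pos: [0.6239, -0.2137, 0.0236]
tcp_rot: [3.142, -0.0, 1.657]
ft_force: [-0.8, -0.4, -0.1]
width: 0.317
```

Call:
apply_moves(
  commands=[
    [[0.028, 0.0001, 0, 0, 0], [0.028, 0.0003, 0, 0, 0], [0.028, 0.0004, 0, 0, 0], [0.028, 0.0005, 0, 0, 0], [0.028, 0.0005, 0, 0, 0], [0.028, 0.0005, 0, 0, 0], [0.028, 0.0005, 0, 0, 0], [0.028, 0.0005, 0, 0, 0]],
  ],
)

```text
clock: 11.8
tool_pos: [0.6244, -0.2137, 0.0236]
tcp_rot: [3.142, -0.0, 1.657]
ft_force: [-0.9, 0.0, 0.2]
width: 0.318
```

Call:
apply_moves(
  commands=[
    [[0.028, 0.0001, 0, 0, 0], [0.028, 0.0003, 0, 0, 0], [0.028, 0.0004, 0, 0, 0], [0.028, 0.0005, 0, 0, 0], [0.028, 0.0005, 0, 0, 0], [0.028, 0.0005, 0, 0, 0], [0.028, 0.0005, 0, 0, 0], [0.028, 0.0005, 0, 0, 0]],
  ],
)

```text
clock: 12.6
tool_pos: [0.6248, -0.2137, 0.0236]
tcp_rot: [-3.141, -0.0, 1.657]
ft_force: [-2.0, -0.0, 0.2]
width: 0.317
```

Call:
apply_moves(
  commands=[
    [[0.028, 0.0001, 0, 0, 0], [0.028, 0.0003, 0, 0, 0], [0.028, 0.0004, 0, 0, 0], [0.028, 0.0005, 0, 0, 0], [0.028, 0.0005, 0, 0, 0], [0.028, 0.0005, 0, 0, 0], [0.028, 0.0005, 0, 0, 0], [0.028, 0.0005, 0, 0, 0]],
  ],
)

```text
clock: 13.4
tool_pos: [0.6252, -0.2136, 0.0235]
tcp_rot: [-3.141, -0.0, 1.657]
ft_force: [-4.3, 1.6, 0.9]
width: 0.319
```

Call:
apply_moves(
  commands=[
    [[0.028, -0.002, -0.0002, 0, 0], [0.028, -0.008, -0.0007, 0, 0], [0.028, -0.018, -0.0015, 0, 0], [0.028, -0.03, -0.0026, 0.005, 0], [0.028, -0.05, -0.0043, 0.01, 0], [0.028, -0.08, -0.0069, 0.015, 0], [0.028, -0.11, -0.0095, 0.02, 0], [0.028, -0.13, -0.0112, 0.02, 0]],
  ],
)

```text
clock: 14.2
tool_pos: [0.4938, -0.2253, 0.0445]
tcp_rot: [3.14, 0.001, 1.656]
ft_force: [-0.1, 0.1, 0.8]
width: 0.32
```

```bash
cat > look.py <<'E'
import sys
from h import *
tag=sys.argv[1]
im,d=arm.read_camera("top");cv2.imwrite(f"pics/topraw{tag}.png",im);np.save(f"top{tag}.npy",d)
x0,x1,y0,y1=310,430,180,270;S=6
big=cv2.resize(im[y0:y1,x0:x1],None,fx=S,fy=S,interpolation=cv2.INTER_CUBIC)
cv2.imwrite(f"pics/topc{tag}.png",big)
c=arm.camera_params("top");Ei=np.linalg.inv(c["extrinsics"])
v,u=np.mgrid[0:480,0:640]
X=(np.stack([(u-c["cx"])/c["fx"]*d,(v-c["cy"])/c["fy"]*d,d,np.ones_like(d)],-1)@Ei.T)[...,:3]
o=np.array([.6524,-.212,0]);bx=np.array([np.cos(.086),np.sin(.086),0]);by=np.array([-bx[1],bx[0],0])
B=np.stack([(X-o)@bx,(X-o)@by,X[...,2]],-1)*1e3
m=(B[...,2]>8)&(B[...,2]<20)&(B[...,0]<-8)&(B[...,0]>-40)&(abs(B[...,1])<29)
p=B[m];print("n",m.sum(),"x range",p[:,0].min(),"y range",p[:,1].min(),p[:,1].max(),"z",np.median(p[:,2]))
# fit circle r=24 to front edge: per y-column minimum x
from scipy.optimize import least_squares
pts=[]
for col in np.unique(np.nonzero(m)[1]):
    r=np.nonzero(m[:,col])[0].max(); pts.append((P("top",(col,r+.5),z=.014)-o))
pts=np.array(pts);q=np.c_[pts@bx,pts@by]*1e3
f=least_squares(lambda t:np.hypot(q[:,0]-t[0],q[:,1]-t[1])-24,[0,0],loss="soft_l1");print("ring centre bridge mm",f.x,"rms",np.sqrt(np.mean(f.fun**2)))
print(q.round(1).tolist())
E
python3 look.py 8
```

```text
n 155 x range -23.410957386895515 y range -19.907996012339797 19.52856620299378 z 13.893526343493834
ring centre bridge mm [-0.2892845  -0.23862777] rms 0.3498922293212967
[[-13.9, 19.7], [-15.7, 18.2], [-17.4, 16.8], [-19.2, 15.3], [-19.4, 13.7], [-21.1, 12.2], [-21.3, 10.6], [-23.1, 9.1], [-23.2, 7.5], [-23.3, 5.9], [-23.5, 4.3], [-23.6, 2.6], [-23.8, 1.0], [-23.9, -0.6], [-24.1, -2.2], [-24.2, -3.8], [-24.4, -5.5], [-22.9, -7.2], [-23.0, -8.9], [-21.5, -10.6], [-21.7, -12.3], [-20.2, -14.1], [-18.7, -15.8], [-17.2, -17.6], [-14.0, -19.6]]
```

View pics/topc8.png

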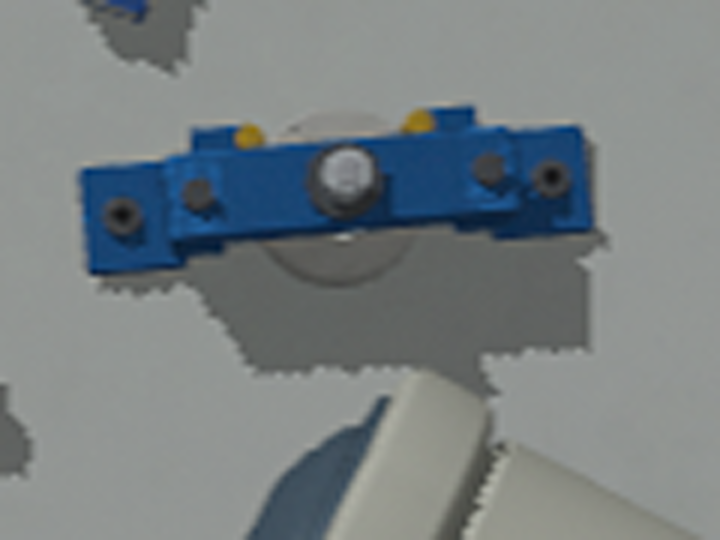

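Call:
apply_moves(
  commands=[
    [[0.0, 0.01, 0.0005, -0.005, 0], [0.0, 0.025, 0.0018, -0.012, 0], [0.0, 0.045, 0.0035, -0.02, 0], [0.0, 0.065, 0.0052, -0.02, 0], [0.0, 0.085, 0.0069, -0.02, 0], [0.0, 0.1, 0.0082, -0.02, 0], [0.0, 0.108, 0.0089, -0.02, 0], [0.0, 0.112, 0.0092, -0.02, 0]],
  ],
)

```text
clock: 15.05
tool_pos: [0.6085, -0.2152, 0.0228]
tcp_rot: [-3.141, -0.0, 1.658]
ft_force: [-0.9, -0.4, -0.4]
width: 0.003
```

Call:
apply_moves(
  commands=[
    [[0.0, 0.002, 0.0002, 0, 0], [0.0, 0.004, 0.0003, 0, 0], [0.0, 0.006, 0.0005, 0, 0], [0.0, 0.0075, 0.0006, 0, 0], [0.0, 0.0085, 0.0007, 0, 0], [0.0, 0.009, 0.0008, 0, 0], [0.0, 0.0095, 0.0008, 0, 0], [0.0, 0.01, 0.0009, 0, 0]],
  ],
)

```text
clock: 15.85
tool_pos: [0.6173, -0.2148, 0.0236]
tcp_rot: [-3.142, -0.0, 1.657]
ft_force: [-0.3, 0.1, -0.5]
width: 0.002
```

Now x' ≈ -35; creep in until a light contact force shows.

Call:
apply_moves(
  commands=[
    [[0.0, 0.0003, 0, 0, 0], [0.0, 0.0005, 0, 0, 0], [0.0, 0.0008, 0.0001, 0, 0], [0.0, 0.001, 0.0001, 0, 0], [0.0, 0.001, 0.0001, 0, 0], [0.0, 0.001, 0.0001, 0, 0], [0.0, 0.001, 0.0001, 0, 0], [0.0, 0.001, 0.0001, 0, 0]],
  ],
)

```text
clock: 16.65
tool_pos: [0.6184, -0.2147, 0.0237]
tcp_rot: [3.142, 0.0, 1.657]
ft_force: [0.5, 0.1, -0.1]
width: 0.005
```

Call:
apply_moves(
  commands=[
    [[0.0, 0.0003, 0, 0, 0], [0.0, 0.0005, 0, 0, 0], [0.0, 0.0008, 0.0001, 0, 0], [0.0, 0.001, 0.0001, 0, 0], [0.0, 0.001, 0.0001, 0, 0], [0.0, 0.001, 0.0001, 0, 0], [0.0, 0.001, 0.0001, 0, 0], [0.0, 0.001, 0.0001, 0, 0]],
  ],
)

```text
clock: 17.45
tool_pos: [0.6191, -0.2146, 0.0236]
tcp_rot: [-3.141, -0.0, 1.657]
ft_force: [-3.0, -0.2, 0.7]
width: 0.006
```

Call:
apply_moves(
  commands=[
    [[0.0, 0.0001, 0, 0, 0], [0.0, 0.0003, 0, 0, 0], [0.0, 0.0004, 0, 0, 0], [0.0, 0.0005, 0, 0, 0], [0.0, 0.0005, 0, 0, 0], [0.0, 0.0005, 0, 0, 0], [0.0, 0.0005, 0, 0, 0], [0.0, 0.0005, 0, 0, 0]],
  ],
)

```text
clock: 18.25
tool_pos: [0.6193, -0.2145, 0.0236]
tcp_rot: [-3.14, -0.0, 1.657]
ft_force: [-4.8, 1.3, 3.0]
width: 0.005
```

Call:
apply_moves(
  commands=[
    [[0.0, 0.0001, 0, 0, 0], [0.0, 0.0003, 0, 0, 0], [0.0, 0.0004, 0, 0, 0], [0.0, 0.0005, 0, 0, 0], [0.0, 0.0005, 0, 0, 0], [0.0, 0.0005, 0, 0, 0], [0.0, 0.0005, 0, 0, 0], [0.0, 0.0005, 0, 0, 0]],
  ],
)

```text
clock: 19.05
tool_pos: [0.6194, -0.2145, 0.0236]
tcp_rot: [-3.139, -0.001, 1.657]
ft_force: [-7.4, 0.6, 3.4]
width: 0.004
```

Call:
apply_moves(
  commands=[
    [[0.0, -0.001, -0.0001, 0, 0], [0.0, -0.002, -0.0002, 0, 0], [0.0, -0.006, -0.0005, 0, 0], [0.0, -0.016, -0.0014, 0, 0], [0.0, -0.035, -0.003, 0.005, 0], [0.0, -0.06, -0.0052, 0.015, 0], [0.0, -0.09, -0.0077, 0.03, 0], [0.0, -0.12, -0.0103, 0.05, 0]],
  ],
)

```text
clock: 19.85
tool_pos: [0.4984, -0.2246, 0.073]
tcp_rot: [-3.14, -0.001, 1.657]
ft_force: [-1.0, -0.6, 0.6]
width: 0.005
```

Call:
apply_moves(
  commands=[
    [[0.0, -0.02, 0, 0.03, 0], [0.0, -0.03, 0, 0.06, 0], [0.0, -0.04, 0, 0.09, 0], [0.0, -0.04, 0, 0.12, 0], [0.0, -0.04, 0, 0.15, 0], [0.0, -0.04, 0, 0.15, 0], [0.0, -0.04, 0, 0.15, 0], [0.0, -0.04, 0, 0.15, 0]],
  ],
)

```text
clock: 20.65
tool_pos: [0.4598, -0.2247, 0.2219]
tcp_rot: [-3.14, -0.001, 1.657]
ft_force: [0.4, -0.6, -0.4]
width: 0.004
```

```bash
python3 look.py 9; python3 ov.py 9 .47 -.22 .3; python3 - <<'E'
from h import *
a=cv2.imread("pics/scene0.png");b=cv2.imread("pics/raw9.png");c=cv2.imread("pics/top0.png");e=cv2.imread("pics/topraw9.png")
for n,x,y,r in(("top",c,e,(slice(150,235),slice(280,470))),("scene",a,b,(slice(170,275),slice(255,365)))):
    df=cv2.absdiff(x,y).max(2)[r]>40;print(n,df.sum())
    cv2.imwrite(f"pics/df{n}.png",cv2.resize(np.hstack([x[r],y[r],cv2.merge([df.astype(np.uint8)*255]*3)]),None,fx=1.4 if n=="top" else 2.4,fy=1.4 if n=="top" else 2.4))
E
```

```text
n 158 x range -24.249398196614305 y range -26.12200626111442 20.780208633253388 z 13.850155412190812
ring centre bridge mm [-0.34186431 -0.23570814] rms 0.9424522114852126
[[-12.1, 21.2], [-13.9, 19.7], [-15.7, 18.2], [-17.4, 16.8], [-19.2, 15.3], [-19.4, 13.7], [-21.1, 12.2], [-21.3, 10.6], [-23.1, 9.1], [-23.2, 7.5], [-23.3, 5.9], [-23.5, 4.3], [-23.6, 2.6], [-25.4, 1.2], [-23.9, -0.6], [-24.1, -2.2], [-24.2, -3.8], [-24.4, -5.5], [-22.9, -7.2], [-23.0, -8.9], [-21.5, -10.6], [-20.0, -12.4], [-20.2, -14.1], [-18.7, -15.8], [-17.2, -17.6], [-14.0, -19.6], [-11.3, -26.4]]
20.75 [ 0.45981756 -0.22461204  0.22168754] bridge frame mm -192.9540124555443 3.9762515375873426 [-0.4459717  -0.47109109 -0.30594439] cmd -182.41305266262088 7.696636817720887
top 14
scene 61
```

View pics/topc9.png

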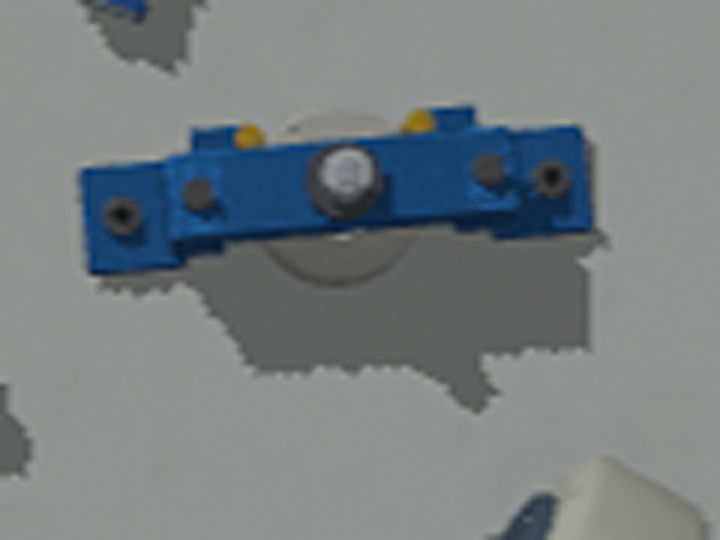

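View pics/dftop.png

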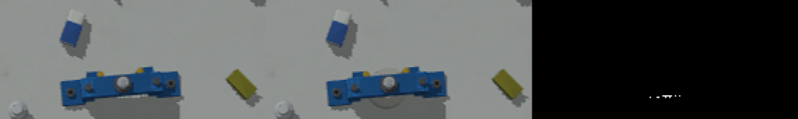

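View pics/dfscene.png

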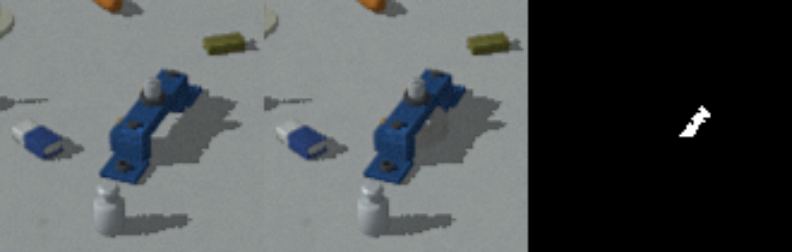

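```bash
python3 -c "
from workcell import arm
print(arm.hand_in())"
```

```text
the job is handed in; nothing more can be done
None
```

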